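# Lock a board panel into its solder pallet

## Task

With your fingertips, first push the green board panel away from the near side until it is fully home under the two fixed tongues of its solder pallet; the thumb notch gives access to its near edge. Then run your fingertips lightly along the pallet's near and left edges, sweeping the finger roller of each of the five hold-downs clockwise until its lever lies along the edge and its nose is over the panel. Lift nothing, and leave the loose things nearby alone.

Things in the scene. Friction and masses are not known exactly. Their poses are not given: they have to be found in the camera images.
- pallet: dark grey solder pallet fixed on the bench: plate 168 x 268 x 14 mm with a rectangular pocket (floor 10 mm above the bench). Origin on the bench top, under the panel's centre when fully home; x from near side to far side, y left, z up. In this frame: plate x -90 to 78, y -130 to 138; pocket x -64 to 50.5, y -102 to 102 mm
- board: green circuit-board panel 100 (x) x 200 (y) x 2.4 mm, 0.14 kg, loose in the pocket, parts up to 18 mm tall on it. Origin: centre of its underside, axes like the pallet's. Play: 2 mm each side in y, 13 mm in x. It starts 8 to 12 mm short of home; home, its far edge meets the pocket's far wall and its x in the pallet's frame is about 0
- notch (a point): middle of the thumb notch, at (-66, 0) mm in the pallet's frame, 12 mm above the bench. The notch is cut right through the plate to the bench and is open to the near side: x -90 to -42, y -26 to 26 mm. The panel's near edge bridges it, underside 10 mm above the bench (edge at x = -62 to -58 at first, -50 when home)
- tongue_right (a point): tip of the right-hand fixed steel tongue on the far rim, at (43, -60) mm in the pallet's frame; it reaches over the pocket, underside 15 mm above the bench
- tongue_left (a point): the same for the left-hand tongue, at (43, 60) mm
- clip_1 (a joint): turn of hold-down 1 (near rim, right): 0 = open, lever straight out over the pallet's edge, nose along the edge; grows clockwise seen from above; 1.57 = lever along the edge, nose square over the panel; stop at 1.9. Starts between 0 and 0.6. Turns with slight friction, about 1.2 N at the roller, and stays where left
- pivot_1 (a point): pivot axis of hold-down 1, at (-72, -64) mm in the pallet's frame, at the top of its screw, 22 mm above the bench
- rollertop_1 (a point): centre of the top of hold-down 1's finger roller, 36 mm above the bench; moves with the lever. All five are alike: a flat steel L, 15 to 19 mm above the bench, of a lever with an upright, freely turning roller of 12 mm diameter, 20 to 36 mm above the bench, its axis 21 mm from the pivot, and a nose 30 mm long, square to the lever
- clip_2 (a joint): turn of hold-down 2 (near rim, left of the notch): 0 = open, lever straight out over the pallet's edge, nose along the edge; grows clockwise seen from above; 1.57 = lever along the edge, nose square over the panel; stop at 1.9. Starts between 0 and 0.6
- pivot_2 (a point): pivot axis of hold-down 2, at (-72, 40) mm in the pallet's frame, at the top of its screw, 22 mm above the bench
- rollertop_2 (a point): centre of the top of hold-down 2's finger roller, 36 mm above the bench; moves with the lever
- clip_3 (a joint): turn of hold-down 3 (near rim, leftmost): 0 = open, lever straight out over the pallet's edge, nose along the edge; grows clockwise seen from above; 1.57 = lever along the edge, nose square over the panel; stop at 1.9. Starts between 0 and 0.6
- pivot_3 (a point): pivot axis of hold-down 3, at (-72, 88) mm in the pallet's frame, at the top of its screw, 22 mm above the bench
- rollertop_3 (a point): centre of the top of hold-down 3's finger roller, 36 mm above the bench; moves with the lever
- clip_4 (a joint): turn of hold-down 4 (left rim, nearer one): 0 = open, lever straight out over the pallet's edge, nose along the edge; grows clockwise seen from above; 1.57 = lever along the edge, nose square over the panel; stop at 1.9. Starts between 0 and 0.6
- pivot_4 (a point): pivot axis of hold-down 4, at (-25, 122) mm in the pallet's frame, at the top of its screw, 22 mm above the bench
- rollertop_4 (a point): centre of the top of hold-down 4's finger roller, 36 mm above the bench; moves with the lever
- clip_5 (a joint): turn of hold-down 5 (left rim, farther one): 0 = open, lever straight out over the pallet's edge, nose along the edge; grows clockwise seen from above; 1.57 = lever along the edge, nose square over the panel; stop at 1.9. Starts between 0 and 0.6
- pivot_5 (a point): pivot axis of hold-down 5, at (25, 122) mm in the pallet's frame, at the top of its screw, 22 mm above the bench
- rollertop_5 (a point): centre of the top of hold-down 5's finger roller, 36 mm above the bench; moves with the lever
- cap: white cube-shaped adapter cap, 46 x 46 x 43 mm, loose, a bystander; origin at its underside's centre
- module: small plug module with a green board, 66 x 43 x 42 mm, loose, a bystander; origin at its underside's centre
- screwdriver: screwdriver with black and orange handle, 227 mm long, loose, a bystander; origin at its underside's centre

How it is judged:
By the outcome, as a careful person would: the job done as asked, in the order asked, and still so for the second after the job is handed in, with the robot touching nothing.
It also fails if it takes over 58 s, if anything falls off the work surface, if the arm or the gripper's body presses on something with over 40 N, if the wrist force passes 120 N, or if a joint passes its speed limit or range.

## Robot

A 7-joint arm with a two-finger parallel gripper is mounted at the origin on a cart in front of the work surface, level with it; the furniture and walls round the work are solid. World frame = base frame: x ahead of the robot, y to its left, z up, the work surface at z = 0. Lengths are in m, angles in rad, forces in N, time in s.
With the tool pointing down it reaches from about 0.4 to 0.875 m from the base axis. Payload 19.3 kg.
Tool frame: the origin (TCP) lies on the centre line of the jaws, within the pads' length; the fingertips stand 8 mm ahead of it and the grasp point (between the pads) lies 11 mm behind it; z points along the fingers, y is the line along which they close (so a half turn about z gives the same grasp; the last joint's range is limited). The gripper opens to 85 mm and grips with 20 to 120 N. Pads are 22 mm wide; open, the fingers measure 114 mm over their backs; the gripper's body (76 mm by 85 mm) begins 54 mm behind the grasp point. The pads swing forward as they close: fully open they stand 13 mm farther back than shut.
Start: joints at [-1.382, 0.521, -0.036, 1.599, 0.021, 1.021, -0.113], TCP at [0.16, 0.604, 0.239] pointing down, gripper open.
Joint ranges: [-2.91, 2.91], [-0.3, 2.13], [-1.5, 1.42], [0.17, 2.43], [-1.26, 4.41], [0.16, 1.93], [-2.52, 2.52]. Speed limits (rad/s): [1.89, 1.89, 2.39, 2.39, 3.01, 3.01, 3.01].

## Interface

Orientations are given as [roll, pitch, yaw] about the fixed x, y, z axes, in that order (R = Rz(yaw) Ry(pitch) Rx(roll)).
In Python, from workcell import status, grab_frame, camera_params, bot, search_frame, silhouettes gives the robot as it stands.
- The arm moves only by the shell command python3 -m creep 'ROWS' [FORCE]. ROWS is JSON, a list of rows, each a list of 5 numbers: the shift along the tool's x, y, z in units of 60 mm (1.0 is 60 mm), then the turn about the tool's z in units of 8 degrees (1.0 is 8 degrees), then the opening, from 0 (shut) to 1 (fully open). In form: [[x, y, z, twist, hand], ...]. A call has 1 to 5 rows; each row is the pose to reach, as a shift and turn from the pose commanded when the call began, along the tool's axes at that moment; what a row does not reach only later rows make up. A row lasts 1/8 s, in which the tool goes at most 62.5 mm and 10.7 degrees, less where a joint would pass 70% of its speed; a pose out of reach is approached as far as the arm can. A call with a gripper value outside its range is refused whole. The fingers move at their own pace and stop on an object; FORCE is the grip in N (left out, the last holds). Time passes only in rows, so rows that repeat a pose let the fingers close. It gives the time, the measured TCP pose, the force, the opening and the grip force at its end, in the units of the state.
- status.observe(): the state, without advancing time (a new reading comes with each control period).
- grab_frame(name): name is "side" or "top"; returns the picture (480x640x3 uint8, blue, green, red); there is no depth.
- camera_params(name): a dict with "K" (3x3 intrinsics, pixels), "rvec" (rotation vector, rad) and "tvec" (3), from world to camera coordinates, as OpenCV has them. Camera axes: x right, y down, z forward; pixel columns grow to the right and rows downward; lengths in m; the calibration is good to about 2 mm. A picture is of the moment at which its call begins. camera_params takes no time and is no camera call.
- bot.job_done(): hands the job in; it is judged then, once.
Trained networks look in the newest picture that a camera, given by its name, has taken for a name from the list of things; names that differ only in an ending like _2 or _b are one class to them, and where a whole thing is asked for, a point or a joint stands for the part that bears it (a point fixed in the world has none). Each returns a list of dicts, best first, with "p" (0 to 1); they miss things now and then, are a little off and sometimes report something else, mostly with a low value. They report only what shows in the picture. A call takes as long as a camera call.
- search_frame(camera, name): "extent" ([left, top, right, bottom] as shares, 0 to 1, of the picture: columns of its width, rows of its height, round what is visible of it).
- silhouettes(camera, name): "mask" (480x640 bool, what is visible of it) and "extent" ([left, top, right, bottom] as shares, 0 to 1, of the picture: columns of its width, rows of its height, round what is visible of it).
The state is a dict: "clock": time; "qpos": joint angles; "qd": joint speeds; "joint_efforts": joint torques, N m; "position": TCP position; "tool_rot": TCP orientation; "force": force on the tool from outside, world axes, zero at the start; "moment": the same for the moment, N m; "grip_width": finger opening in m; "finger_force": force on a finger pad.
Only numpy, scipy, OpenCV 4.12 (cv2) and the standard library are available. Lean on these libraries where they do the work, as an engineer would, in place of code of your own. Each camera call takes 0.05 s, during which the arm holds its last target. There are 200 camera calls.

## Working session

There is one attempt and no reset: what is moved stays moved. The work goes in short steps, Python scripts to look and compute and a shell command to move; the robot and the scene stay as the last step left them, time stands still between calls to the robot, and variables do not carry over. Pictures are saved under pics/ and viewed, at most 10 in all, crops included, and the job is handed in when it is done.

```bash
mkdir -p pics; ls; python3 - <<'E'
from workcell import status, grab_frame, camera_params, bot, search_frame, silhouettes
import cv2
print(status.observe())
for c in ["side","top"]:
    im=grab_frame(c); cv2.imwrite(f"pics/{c}0.png",im); print(c,camera_params(c))
    for n in ["pallet","board","pivot_1","rollertop_1","tongue_left","clip_1","cap","module","screwdriver","notch"]:
        try:
            r=search_frame(c,n); print(n,[(round(d['p'],2),[round(e*s) for e,s in zip(d['extent'],(640,480,640,480))]) for d in r[:7]])
        except Exception as e: print(n,e)
E
```

```text
pics
{'clock': 0.0, 'qpos': array([-1.38224022,  0.5220155 , -0.0363341 ,  1.59996127,  0.02119912,
        1.02109943, -0.11278701]), 'qd': array([-1.35241861e-03, -6.80777557e-04,  4.99772873e-05,  5.32875581e-04,
       -1.50053960e-03, -7.71701960e-05,  1.27399219e-03]), 'joint_efforts': array([ 4.02791047e-04, -9.27094102e+01,  1.97985403e+00, -3.69938099e+01,
        1.79000222e-02,  8.08559242e-03, -2.46337623e-05]), 'position': array([0.15987476, 0.60388897, 0.23874146]), 'tool_rot': array([-3.14049649e+00,  7.32121342e-05,  2.88284411e+00]), 'force': array([0.55972116, 0.03091672, 0.90114695]), 'moment': array([ 0.02918812,  0.07065935, -0.03490288]), 'finger_force': 0.0, 'grip_width': 0.08516324816339968}
side {'K': array([[507.06493018,   0.        , 308.97803114],
       [  0.        , 507.06493018, 249.43673822],
       [  0.        ,   0.        ,   1.        ]]), 'rvec': array([ 1.98828029, -0.36780663,  0.26284842]), 'tvec': array([-0.48739043,  0.14303043,  1.04452263])}
pallet [(0.49, [277, 235, 355, 299])]
board [(0.94, [293, 246, 348, 287])]
pivot_1 [(0.72, [271, 
[... 677 characters left out ...]
,  0.17192389]), 'tvec': array([0.0153505 , 0.53169171, 0.91418716])}
pallet [(0.73, [239, 181, 369, 268]), (0.62, [240, 213, 256, 230])]
board [(0.62, [263, 201, 356, 250])]
pivot_1 [(0.86, [237, 181, 369, 265]), (0.43, [420, 266, 443, 293])]
rollertop_1 [(0.64, [240, 216, 257, 229]), (0.51, [322, 250, 337, 268]), (0.51, [405, 236, 502, 254]), (0.47, [248, 192, 262, 207]), (0.41, [278, 244, 289, 263])]
tongue_left [(0.91, [240, 182, 368, 264])]
clip_1 [(0.67, [274, 246, 290, 258]), (0.58, [325, 251, 334, 266])]
cap [(0.81, [168, 271, 196, 293])]
module [(0.92, [421, 265, 441, 290])]
screwdriver [(0.84, [405, 239, 503, 252])]
notch [(0.71, [241, 180, 366, 266]), (0.53, [421, 265, 445, 289])]
```

View crops.

```bash
python3 - <<'E'
import cv2
a=cv2.imread("pics/top0.png")[165:300,150:510]; 
b=cv2.imread("pics/top0.png")[170:280,225:380]; cv2.imwrite("pics/t1.png",cv2.resize(b,None,fx=5,fy=5,interpolation=cv2.INTER_CUBIC))
b=cv2.imread("pics/side0.png")[215:315,260:375]; cv2.imwrite("pics/s1.png",cv2.resize(b,None,fx=6,fy=6,interpolation=cv2.INTER_CUBIC))
E
```

```text
(no output)
```

View pics/t1.png

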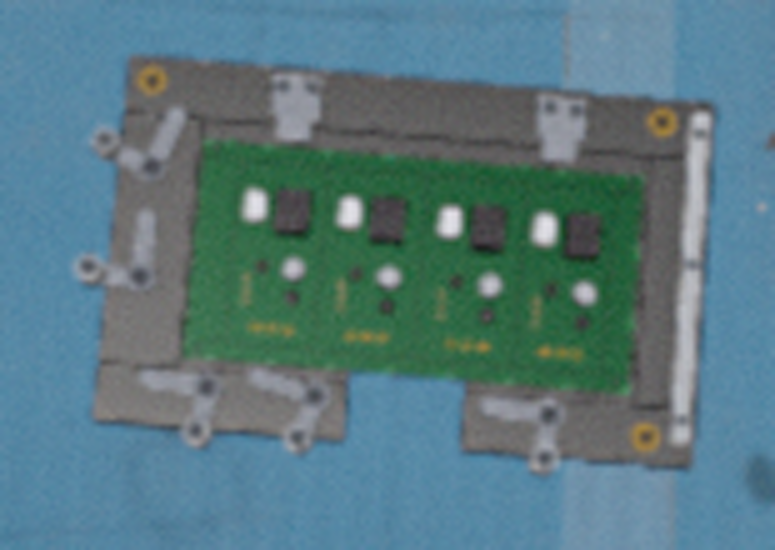

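View pics/s1.png

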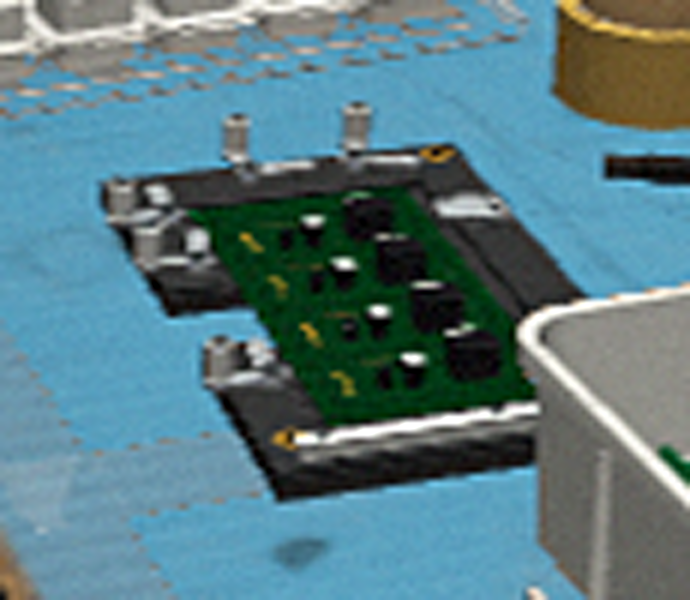

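View pics/top0.png

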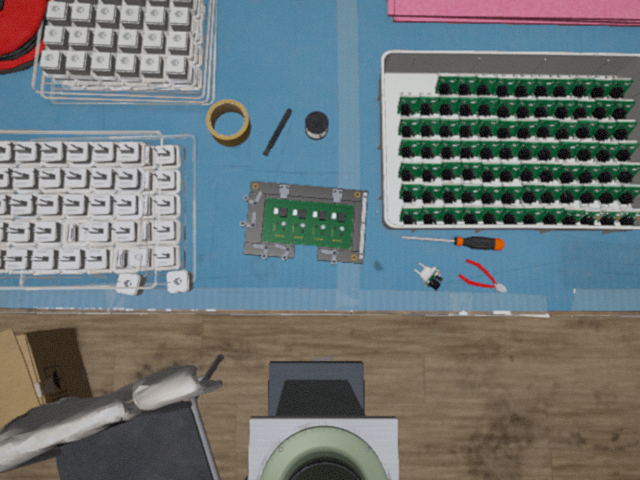

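The crops show the pallet with its five screws (in `t1.png` at (152,165), (140,276), (206,387), (315,396) and (548,415)). All the levers are open and pointing outwards. The bin is to the right of the pallet.

```bash
cat > h.py <<'E'
import numpy as np, cv2
from scipy.optimize import least_squares
from scipy.spatial.transform import Rotation as R
from workcell import camera_params
def proj(c,P):
    p=camera_params(c); return cv2.projectPoints(np.array(P,float).reshape(-1,1,3),p['rvec'],p['tvec'],p['K'],None)[0][:,0]
def ray(c,px,z):
    p=camera_params(c);M=cv2.Rodrigues(p['rvec'])[0];o=-M.T@p['tvec']
    d=M.T@np.linalg.inv(p['K'])@[px[0],px[1],1]; return o+d*(z-o[2])/d[2]
def W(pose,P):
    P=np.atleast_2d(P).astype(float);c,s=np.cos(pose[2]),np.sin(pose[2])
    return np.c_[pose[0]+c*P[:,0]-s*P[:,1],pose[1]+s*P[:,0]+c*P[:,1],P[:,2]]
PIV=np.array([(-72,-64),(-72,40),(-72,88),(-25,122),(25,122)])/1000
E
python3 - <<'E'
from h import *
mod=np.array([(25,122,22),(-25,122,22),(-72,88,22),(-72,40,22),(-72,-64,22),(78,138,14),(-90,138,14),(-90,-130,14),(78,-130,14),(43,60,17),(43,-60,17),(-90,26,14),(-90,-26,14)])/1000
uv=np.array([(152,165),(140,276),(206,387),(315,396),(548,415),(133,57),(94,419),(690,467),(713,103),(295,138),(560,160),(345,440),(463,452)])
px=(uv+.5)/5-.5+[225,170]
f=lambda q:(proj('top',W(q,mod))-px).ravel()
r=least_squares(f,[.6,.05,0],loss='soft_l1',x_scale=[.01,.01,.01])
print('pose top',r.x,np.abs(r.fun).reshape(-1,2).round(1).tolist())
# side: pivots in crop x6 offset 260,215 ; near-left/ near right corners
ms=np.array([(-90,138,14),(-90,-130,14),(-90,-130,0),(-90,26,14)])/1000
us=np.array([(100,183),(280,488-25),(280,500),(165,290)])
g=W(r.x,np.array([(-90,138,14),(-90,-130,14),(-90,-130,0),(78,138,14),(25,122,22)])/1000)
print('side pred crop', ((proj('side',g)-[260,215]+.5)*6).round().tolist())
np.save('pose.npy',r.x)
rt={5:(105,140),4:(88,267),3:(195,432),2:(297,438),1:(543,458)}
for k,u in sorted(rt.items()):
    w=ray('top',(np.array(u)+.5)/5-.5+[225,170],.036)
    d=w[:2]-r.x[:2];c,s=np.cos(r.x[2]),np.sin(r.x[2]);L=np.array([c*d[0]+s*d[1],-s*d[0]+c*d[1]])
    e=L-PIV[k-1]; out=np.pi if k<4 else np.pi/2
    print(k,'roller pal mm',(L*1000).round(1),'r',np.linalg.norm(e)*1000,'turn',(out-np.arctan2(e[1],e[0])+np.pi)%(2*np.pi)-np.pi)
# board corners near-left (183,355), near-right (632,393) ; far-left(205,142)
for u in [(183,357),(632,393),(205,142),(640,178)]:
    w=ray('top',(np.array(u)+.5)/5-.5+[225,170],.0124);d=w[:2]-r.x[:2];print('board',(1000*np.array([c*d[0]+s*d[1],-s*d[0]+c*d[1]])).round(1))
for u in [(177,280)]: print('cap',ray('top',u,.04))
print('bin left edge',ray('top',(384,225),.1),ray('top',(384,55),.1))
print('notch W',W(r.x,[(-.066,0,.012),(-.11,0,.012)]))
E
```

```text
pose top [ 0.58105978  0.03452885 -0.07334397] [[0.1, 0.1], [0.1, 0.1], [0.2, 0.1], [0.1, 0.1], [0.4, 0.1], [0.7, 0.9], [0.4, 0.2], [0.8, 0.3], [0.9, 0.3], [0.2, 0.5], [0.2, 0.5], [0.2, 0.1], [0.4, 0.4]]
side pred crop [[101.0, 182.0], [278.0, 475.0], [278.0, 508.0], [454.0, 143.0], [357.0, 153.0]]
1 roller pal mm [-92.7 -61.4] r 20.837022865169768 turn 0.12410319178976303
2 roller pal mm [-92.7  45.6] r 21.408908746574465 turn 0.2659973751868234
3 roller pal mm [-93.6  89.8] r 21.717681655482757 turn 0.08448859202237502
4 roller pal mm [-25.3 143.2] r 21.220424311295197 turn -0.015506047064886008
5 roller pal mm [ 31.8 141.5] r 20.69635289628544 turn 0.33461919360960124
board [-58.5 100.8]
board [ -58.2 -100.4]
board [ 40.  100.3]
board [ 39.9 -97.3]
cap [0.44105097 0.31353545 0.04      ]
bin left edge [ 0.55383986 -0.12016836  0.1       ] [ 0.92766016 -0.12605809  0.1       ]
notch W [[0.51523722 0.03936521 0.012     ]
 [0.47135551 0.04258946 0.012     ]]
```

```bash
python3 -m creep '[[-0.7,-0.6,0,0,0],[-1.4,-1.3,0,0,0],[-2.1,-2.0,0,0,0],[-2.8,-2.7,0,0,0],[-3.5,-3.4,0,0,0]]' 20
```

```text
clock: 1.72
position: [0.3116, 0.3515, 0.2395]
tool_rot: [3.141, 0.0, 2.883]
force: [1.8, 0.9, -0.6]
grip_width: -0.0001
finger_force: 0.0
```

```bash
cat > g.py <<'E'
import sys
from h import *
from workcell import status
# usage: g.py px py z(mm, TCP): shift in tool units to that pallet point + twist to align
q=np.load('pose.npy');s=status.observe();M=R.from_euler('xyz',s['tool_rot']).as_matrix()
t=W(q,[[float(a)/1000 for a in sys.argv[1:4]]])[0]
d=M.T@(t-s['position'])/.06
yaw=np.pi+q[2]; e=(yaw-s['tool_rot'][2]+np.pi)%(2*np.pi)-np.pi
p=s['position'][:2]-q[:2];c,sn=np.cos(q[2]),np.sin(q[2])
print('t',round(s['clock'],2),'shift',d.round(3),'twist',round(-np.degrees(e)/8,3),'pallet mm',(1000*np.array([c*p[0]+sn*p[1],-sn*p[0]+c*p[1]])).round(1),'z',(s['position'][2]*1000).round(1),'F',s['force'].round(1),'grip',round(s['grip_width'],4),'q',s['qpos'].round(2))
E
python3 g.py -76 0 100
```

```text
t 1.73 shift [-4.449 -4.193  2.324] twist -1.328 pallet mm [-292.   296.4] z 239.5 F [ 1.8  0.9 -0.6] grip -0.0001 q [-0.99  0.27  0.02  2.   -0.01  0.87  0.35]
```

```bash
python3 -m creep '[[-0.7,-0.7,0,0,0],[-1.4,-1.4,0,0,0],[-2.2,-2.1,0,0,0],[-2.9,-2.8,0,-0.6,0],[-3.6,-3.5,0,-1.33,0]]' && python3 g.py -76 0 100
```

```text
clock: 2.35
position: [0.4667, 0.0932, 0.2396]
tool_rot: [3.141, 0.001, 3.072]
force: [0.4, 1.9, 0.6]
grip_width: 0.0
finger_force: 0.0
t 2.35 shift [-0.702 -0.838  2.326] twist 0.024 pallet mm [-118.4   50.1] z 239.6 F [0.4 1.9 0.6] grip 0.0 q [-0.44  0.29  0.14  1.99 -0.05  0.87  1.23]
```

```bash
python3 -m creep '[[-0.5,-0.6,0.5,0,0],[-0.7,-0.84,1.2,0,0],[-0.7,-0.84,2.0,0,0],[-0.7,-0.84,2.6,0,0],[-0.7,-0.84,2.6,0,0]]' && python3 g.py -76 0 13; python3 - <<'E'
from h import *
from workcell import grab_frame
b=grab_frame('side')[175:315,240:375]; cv2.imwrite("pics/s2.png",cv2.resize(b,None,fx=4,fy=4,interpolation=cv2.INTER_CUBIC))
t=grab_frame('top')[170:300,225:380]; cv2.imwrite("pics/t2.png",cv2.resize(t,None,fx=4,fy=4,interpolation=cv2.INTER_CUBIC))
E
```

```text
clock: 2.98
position: [0.5027, 0.0413, 0.0817]
tool_rot: [-3.14, -0.004, 3.068]
force: [-0.6, -0.9, 0.1]
grip_width: 0.0
finger_force: 0.0
t 2.98 shift [-0.048 -0.016  1.144] twist 0.001 pallet mm [-78.6   1. ] z 81.7 F [-0.6 -0.9  0.1] grip 0.0 q [-0.29  0.58  0.12  2.04 -0.13  0.53  1.42]
```

View pics/s2.png

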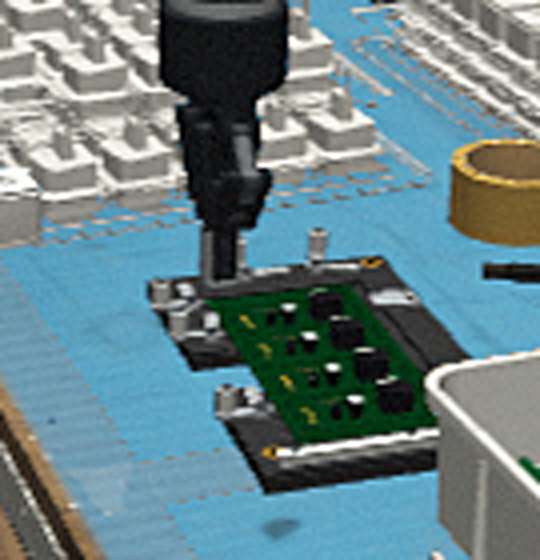

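The side view shows the shut fingers above the notch, with the tips at about (222,285) in the crop and clear of everything. Next I descend into the notch.

```bash
python3 -m creep '[[0,0,0.4,0,0],[0,0,0.8,0,0],[0,0,1.0,0,0],[0,0,1.05,0,0],[0,0,1.05,0,0]]' && python3 g.py -61 0 13
```

```text
clock: 3.7
position: [0.5045, 0.0416, 0.0211]
tool_rot: [3.141, 0.001, 3.068]
force: [-0.2, -0.5, 0.0]
grip_width: 0.0
finger_force: 0.0
t 3.7 shift [-0.265 -0.025  0.135] twist 0.001 pallet mm [-76.9   1.5] z 21.1 F [-0.2 -0.5  0. ] grip 0.0 q [-0.26  0.7   0.09  2.05 -0.14  0.4   1.43]
```

```bash
python3 -m creep '[[0,0,0.07,0,0],[0,-0.02,0.13,0,0],[-0.06,-0.02,0.13,0,0],[-0.12,-0.02,0.13,0,0],[-0.16,-0.02,0.13,0,0]]' && python3 g.py -61 0 13
```

```text
clock: 4.32
position: [0.5137, 0.0397, 0.0125]
tool_rot: [-3.142, -0.0, 3.068]
force: [-1.5, 0.0, 1.8]
grip_width: -0.0002
finger_force: 1.0
t 4.33 shift [-0.109 -0.003 -0.008] twist 0.001 pallet mm [-67.5   0.2] z 12.5 F [-1.5  0.   1.8] grip -0.0002 q [-0.25  0.72  0.08  2.03 -0.14  0.4   1.44]
```

```bash
python3 -m creep '[[-0.03,0,0,0,0],[-0.06,0,0,0,0],[-0.08,0,0,0,0],[-0.1,0,0,0,0],[-0.1,0,0,0,0]]' && python3 g.py -61 0 13
```

```text
clock: 4.95
position: [0.5196, 0.0392, 0.0125]
tool_rot: [3.142, 0.0, 3.068]
force: [-0.9, 0.0, 0.4]
grip_width: -0.0002
finger_force: 0.4
t 4.95 shift [-0.01  -0.003 -0.008] twist 0.001 pallet mm [-61.6   0.2] z 12.5 F [-0.9  0.   0.4] grip -0.0002 q [-0.25  0.73  0.08  2.01 -0.14  0.41  1.44]
```

```bash
python3 -m creep '[[-0.02,0,0,0,0],[-0.03,0,0,0,0],[-0.04,0,0,0,0],[-0.05,0,0,0,0],[-0.05,0,0,0,0]]' && python3 g.py -61 0 13;  python3 - <<'E'
from h import *
from workcell import grab_frame
t=grab_frame('top')[170:280,225:380]; cv2.imwrite("pics/t3.png",cv2.resize(t,None,fx=5,fy=5,interpolation=cv2.INTER_CUBIC))
E
```

```text
clock: 5.58
position: [0.5221, 0.0391, 0.0124]
tool_rot: [-3.142, -0.001, 3.069]
force: [-4.2, 1.5, 4.1]
grip_width: -0.0001
finger_force: 2.6
t 5.58 shift [ 0.031 -0.003 -0.009] twist 0.002 pallet mm [-59.1   0.2] z 12.4 F [-4.2  1.5  4.1] grip -0.0001 q [-0.25  0.73  0.09  2.01 -0.14  0.41  1.44]
```

View pics/t3.png

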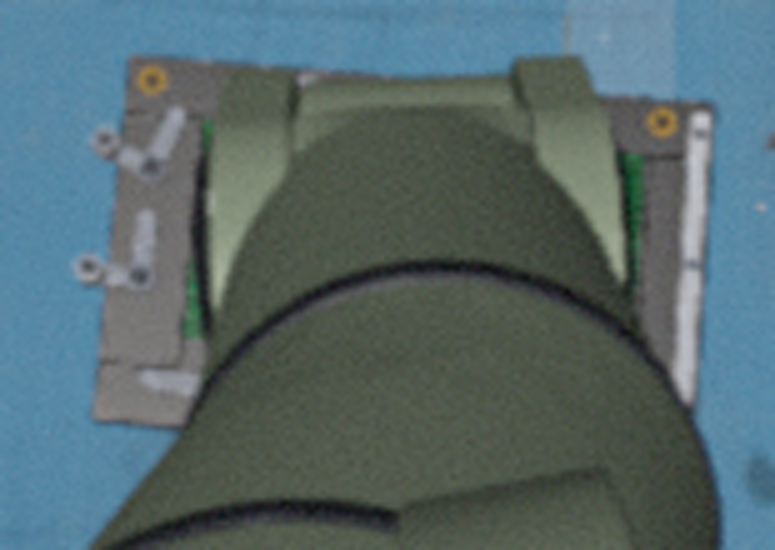

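The board's near-left corner has moved from row 357 to about row 337 in the crop, which is roughly 8.5 mm. The force is starting to rise, so I push a little more to confirm the panel is against the far wall.

```bash
python3 -m creep '[[-0.015,0,0,0,0],[-0.03,0,0,0,0],[-0.03,0,0,0,0]]' && python3 g.py -61 0 13
```

```text
clock: 6.0
position: [0.5223, 0.039, 0.0122]
tool_rot: [-3.141, -0.004, 3.069]
force: [-12.8, 1.5, 10.2]
grip_width: -0.0002
finger_force: 6.8
t 6.0 shift [ 0.034 -0.003 -0.013] twist 0.004 pallet mm [-58.9   0.2] z 12.2 F [-12.8   1.5  10.2] grip -0.0002 q [-0.25  0.73  0.09  2.   -0.14  0.42  1.44]
```

```bash
python3 -m creep '[[0.15,0,0,0,0],[0.35,0,0,0,0],[0.4,0,-0.4,0,0],[0.47,0,-0.85,0,0],[0.47,-0.5,-0.85,0,0]]' && python3 -m creep '[[0,-0.5,0,0,0],[0,-1.03,0,0,0],[0,-1.03,0,0,0]]' && python3 g.py -86 -90 34
```

```text
clock: 6.62
position: [0.4946, 0.0127, 0.0651]
tool_rot: [3.14, 0.003, 3.072]
force: [0.9, -1.7, -1.1]
grip_width: 0.0005
finger_force: 0.0
clock: 7.0
position: [0.4889, -0.0529, 0.0636]
tool_rot: [-3.141, 0.001, 3.065]
force: [0.3, 1.3, -0.6]
grip_width: -0.0002
finger_force: 0.0
t 7.0 shift [0.008 0.066 0.494] twist -0.024 pallet mm [-85.5 -94. ] z 63.6 F [ 0.3  1.3 -0.6] grip -0.0002 q [-0.08  0.6   0.09  2.08 -0.11  0.47  1.59]
```

```bash
python3 -m creep '[[0,0.04,0.25,0,0],[0.01,0.05,0.45,0,0],[0.01,0.05,0.49,0,0],[0.01,0.05,0.49,0,0]]' && python3 g.py -86 -90 34;  python3 - <<'E'
from h import *
from workcell import grab_frame
t=grab_frame('side')[200:315,250:385]; cv2.imwrite("pics/s4.png",cv2.resize(t,None,fx=5,fy=5,interpolation=cv2.INTER_CUBIC))
E
```

```text
clock: 7.5
position: [0.4889, -0.0473, 0.0337]
tool_rot: [-3.142, -0.001, 3.069]
force: [0.2, 0.6, 1.0]
grip_width: 0.0001
finger_force: 0.0
t 7.5 shift [ 0.001 -0.028 -0.004] twist 0.005 pallet mm [-85.9 -88.3] z 33.7 F [0.2 0.6 1. ] grip 0.0001 q [-0.08  0.66  0.08  2.09 -0.12  0.4   1.59]
```

View pics/s4.png

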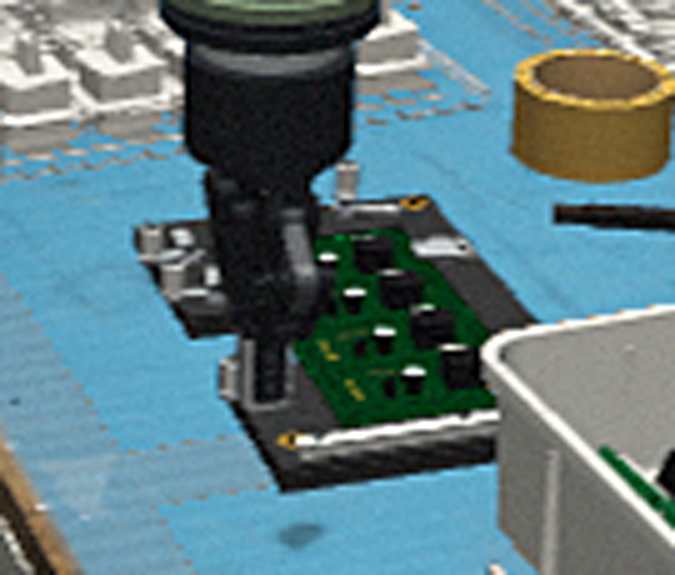

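The tips are behind roller 1 (at about (228,378)), and the board's far edge is up at the far rim. Next is the sweep to the left.

```bash
python3 -m creep '[[0,0.2,0,0,0],[0,0.4,0,0,0],[0,0.6,0,0,0],[0,0.8,0,0,0],[0,1.0,0,0,0]]' && python3 g.py -86 112 34
```

```text
clock: 8.18
position: [0.4935, 0.0136, 0.0341]
tool_rot: [3.141, 0.0, 3.069]
force: [0.1, 0.5, -0.2]
grip_width: 0.0001
finger_force: 0.0
t 8.18 shift [2.000e-03 2.321e+00 2.000e-03] twist 0.006 pallet mm [-85.8 -27.3] z 34.1 F [ 0.1  0.5 -0.2] grip 0.0001 q [-0.22  0.66  0.09  2.08 -0.14  0.41  1.49]
```

```bash
python3 -m creep '[[0,0.2,0,0,0],[0,0.4,0,0,0],[0,0.6,0,0,0],[0,0.8,0,0,0],[0,1.0,0,0,0]]' && python3 g.py -86 112 34;  python3 - <<'E'
from h import *
from workcell import grab_frame
t=grab_frame('side')[200:315,250:385]; cv2.imwrite("pics/s5.png",cv2.resize(t,None,fx=5,fy=5,interpolation=cv2.INTER_CUBIC))
E
```

```text
clock: 8.8
position: [0.4979, 0.0728, 0.0341]
tool_rot: [-3.141, -0.0, 3.068]
force: [0.1, -2.7, 0.3]
grip_width: -0.0001
finger_force: 1.0
t 8.8 shift [3.000e-03 1.331e+00 1.000e-03] twist 0.001 pallet mm [-85.8  32.1] z 34.1 F [ 0.1 -2.7  0.3] grip -0.0001 q [-0.34  0.67  0.11  2.06 -0.16  0.42  1.39]
```

View pics/s5.png

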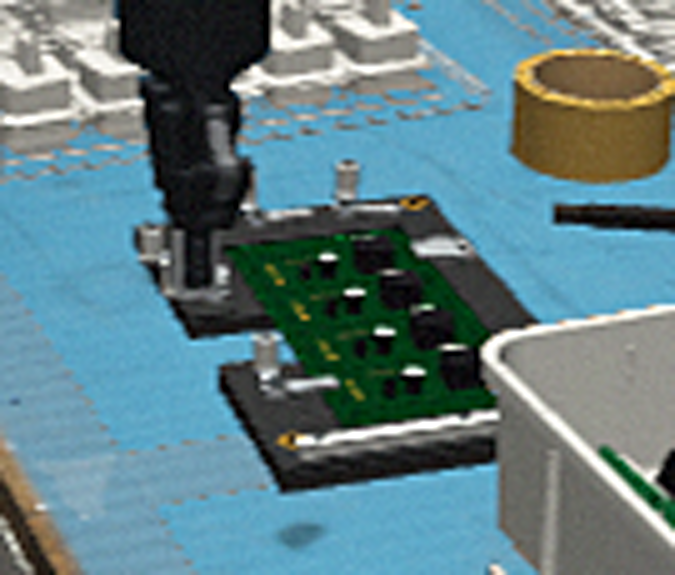

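Clip 1 is turned: its roller is at (265,352) and its nose now lies over the panel. I continue the sweep.

```bash
python3 -m creep '[[0,0.2,0,0,0],[0,0.4,0,0,0],[0,0.6,0,0,0],[0,0.8,0,0,0],[0,1.0,0,0,0]]' && python3 g.py -86 112 34
```

```text
clock: 9.48
position: [0.5024, 0.1324, 0.0341]
tool_rot: [-3.141, 0.0, 3.068]
force: [1.8, -7.7, 1.0]
grip_width: 0.0002
finger_force: 4.3
t 9.47 shift [0.007 0.335 0.002] twist -0.0 pallet mm [-85.6  91.9] z 34.1 F [ 1.8 -7.7  1. ] grip 0.0002 q [-0.46  0.69  0.12  2.02 -0.18  0.45  1.29]
```

```bash
python3 -m creep '[[0,0.1,0,0,0],[0,0.2,0,0,0],[0,0.35,0,0,0],[0,0.5,0,0,0],[0,0.5,0,0,0]]' && python3 g.py -60 150 70
```

```text
clock: 10.1
position: [0.5046, 0.1629, 0.0341]
tool_rot: [3.141, 0.0, 3.07]
force: [-0.1, 0.1, 0.4]
grip_width: -0.0002
finger_force: 0.0
t 10.1 shift [-0.429  0.46  -0.597] twist 0.01 pallet mm [-85.7 122.4] z 34.1 F [-0.1  0.1  0.4] grip -0.0002 q [-0.52  0.7   0.13  1.99 -0.19  0.47  1.25]
```

```bash
python3 -m creep '[[0,0.2,0,0,0],[0,0.33,0,0,0],[-0.3,0.33,0,0,0],[-0.56,0.33,0,0,0],[-0.56,0.33,0,0,0]]' && python3 g.py 55 142 34
```

```text
clock: 10.72
position: [0.54, 0.1793, 0.034]
tool_rot: [3.141, 0.001, 3.068]
force: [-0.0, -0.4, -0.2]
grip_width: 0.0002
finger_force: 0.0
t 10.72 shift [-1.775  0.01   0.002] twist -0.002 pallet mm [-51.5 141.4] z 34.0 F [-0.  -0.4 -0.2] grip 0.0002 q [-0.52  0.74  0.14  1.89 -0.19  0.53  1.24]
```

```bash
python3 -m creep '[[-0.2,0.01,0,0,0],[-0.4,0.01,0,0,0],[-0.6,0.01,0,0,0],[-0.8,0.01,0,0,0],[-1.0,0.01,0,0,0]]' && python3 g.py 60 142 34
```

```text
clock: 11.35
position: [0.6005, 0.1753, 0.0342]
tool_rot: [3.141, 0.001, 3.068]
force: [-1.0, 0.1, -1.0]
grip_width: 0.0
finger_force: 0.0
t 11.35 shift [-0.85   0.003  0.004] twist 0.001 pallet mm [  9.  141.8] z 34.2 F [-1.   0.1 -1. ] grip 0.0 q [-0.48  0.8   0.15  1.73 -0.18  0.63  1.27]
```

```bash
python3 -m creep '[[-0.2,0,0,0,0],[-0.4,0,0,0,0],[-0.6,0,0,0,0],[-0.8,0,0,0,0],[-0.8,0,0,0,0]]' && python3 g.py 60 142 34
```

```text
clock: 11.98
position: [0.6481, 0.1714, 0.034]
tool_rot: [-3.141, 0.001, 3.068]
force: [-0.8, -0.3, 1.0]
grip_width: 0.0
finger_force: 0.1
t 11.97 shift [-0.053  0.01   0.   ] twist -0.003 pallet mm [ 56.8 141.4] z 34.0 F [-0.8 -0.3  1. ] grip 0.0 q [-0.44  0.85  0.15  1.6  -0.17  0.7   1.29]
```

```bash
python3 -m creep '[[0,0.3,-0.3,0,0],[0,0.5,-1,0,0],[0,0.8,-2,0,0],[0.5,1.6,-2.8,0,0],[1.0,2.4,-3,0,0]]' && python3 -m creep '[[0.7,0.7,0,0,0],[1.4,1.4,0,0,0],[2.1,2.1,0,0,0],[2.1,2.1,0,0,0]]';  python3 - <<'E'
from h import *
from workcell import grab_frame
t=grab_frame('top')[170:280,225:380]; cv2.imwrite("pics/t6.png",cv2.resize(t,None,fx=5,fy=5,interpolation=cv2.INTER_CUBIC))
t=grab_frame('side')[200:315,250:385]; cv2.imwrite("pics/s6.png",cv2.resize(t,None,fx=5,fy=5,interpolation=cv2.INTER_CUBIC))
E
```

```text
clock: 12.6
position: [0.6008, 0.3151, 0.2152]
tool_rot: [3.14, 0.003, 3.066]
force: [0.2, 1.5, -0.7]
grip_width: -0.0001
finger_force: 0.0
clock: 13.1
position: [0.4797, 0.454, 0.2121]
tool_rot: [3.14, -0.002, 3.076]
force: [0.5, -1.3, -0.5]
grip_width: -0.0002
finger_force: 0.0
```

View pics/t6.png

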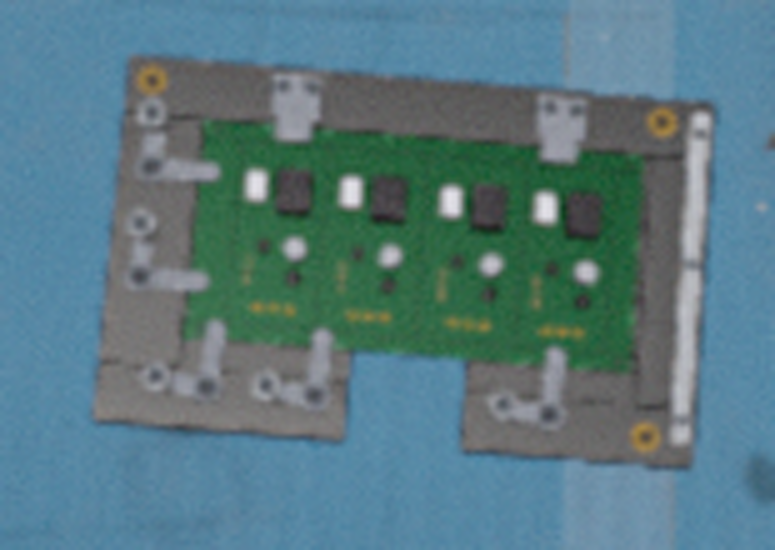

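All five levers now lie along the edges with their noses over the panel, and the panel's far edge is under the tongues. I'll measure the turn angles.

```bash
python3 - <<'E'
from h import *
q=np.load('pose.npy');c,s=np.cos(q[2]),np.sin(q[2])
def pal(u,z):
    d=ray('top',(np.array(u)+.5)/5-.5+[225,170],z)[:2]-q[:2]; return np.array([c*d[0]+s*d[1],-s*d[0]+c*d[1]])
for k,u in {5:(152,112),4:(140,222),3:(155,377),2:(265,385),1:(503,404)}.items():
    e=pal(u,.036)-PIV[k-1];out=np.pi if k<4 else np.pi/2
    print(k,round((out-np.arctan2(e[1],e[0])+np.pi)%(2*np.pi)-np.pi,2))
for u in [(184,337),(632,371),(205,122),(642,157)]: print((pal(u,.0124)*1000).round(1))
E
```

```text
5 1.56
4 1.54
3 1.61
2 1.63
1 1.64
[-49.5 101.2]
[-48.3 -99.7]
[ 49.2 101.2]
[ 49.7 -97.6]
```

The panel is home and the clips read 1.54 to 1.64 rad. The arm is clear, so I hand the job in.

```bash
python3 -c "
from workcell import bot
print(bot.job_done())"
```

```text
the job is handed in; nothing more can be done
None
```

I pushed the panel home under both tongues, then turned all five hold-downs to 1.54–1.64 rad (measured in the top picture) with their noses over the panel. I handed the job in at about 13 s with the arm clear and the loose things untouched.

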